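Load the charged cell into the sprung bay of the desk charger

TASK

Take the green cell from its stand and load it into the charger's bay: flat end first under the bridge and against the spring plate, press the spring back, then roll the orange-banded end down past the retaining lip so that the cell lies level and fully home, held under the lip by the spring. Press with feeling, never forcing the spring against its stop, let go of the cell, and leave the grey cell and the other things on the desk where they are.

Things in the scene. Friction and masses are not known exactly. Their poses are not given: they have to be found in the camera images.
- charger: Black base plate of the desk charger, fixed, 250 x 104 x 12 mm. Origin on the desk, on the bay's centre line; +x along the bay from spring end (nearer the robot) to lip end, z up. A grey sled on it carries the whole bay, braked immovably anywhere within 8 mm either way along x; this offset is NOT reported: feel for it or see it. The three points below are where parts are with the sled in mid setting.
- bay_mid (a point): Centre of a seated cell (sled in mid setting), 60 mm above the desk; below, x and z are from the charger's origin. The cell rests in grey 45 degree V supports at x -80..-50 and 40..56 mm (vertex z 36, tops z 58, 46 mm across); between them fingers have room beside and under the cell down to the sled floor at z 20. A level 120 mm cell cannot be lowered in: lip to resting plate is only 110 mm.
- lip_mid (a point): Inner lower edge of the orange lip (sled in mid setting), x 54, z 80 mm. The lip covers x 54..70, z 80..88, 52 mm wide, on an end wall whose inner face is at x 60. To pass it the cell is tilted 20 to 35 degrees, banded end above the lip, flat end low. Rolling it level about its contact with the plate needs up to 125 mm from plate to lip edge: plate pushed back 15 mm or more; 16 to 20 is good.
- plate_mid (a point): Centre of the brass spring plate's face at rest (sled in mid setting), x -56, z 60 mm. Plate 26 mm wide, z 46..80, between cheeks 48 mm apart (x -102..-66, top z 90). An orange bridge spans the cheeks at x -74..-66, underside z 85, top z 90: the flat end goes in under it. Spring housing behind, x -128..-102, top z 87.
- plunger (a joint): Travel of the spring plate in m: 0 at rest, grows as it is pushed back towards the charger's -x; hard stop at 0.022. It takes 2.25 N to start and 0.45 N more per mm (9.5 N at 16 mm, 12 N at the stop), plus 0.8 N at 20 mm/s of damping; the cell end also rubs on it, up to about 8 N up or down while being rolled or lowered. Reads 0.004 with a cell seated.
- green_cell: The charged cell to load: green cylinder, 34 mm diameter, 120 mm long, about 0.25 kg, lying level in a white stand. Origin at its centre; +x along its axis towards the end with the 12 mm orange band and small brass contact, which points roughly away from the robot at the start. The other end is flat plain steel. It lies either in the left or the right stand.
- green_cell_plus (a point): Centre of the orange-banded (brass contact) end face of the green cell, 60 mm from its centre.
- grey_cell: Spent cell, same shape with a grey wrapper, in the other stand; leave it there. Origin at its centre, +x towards its banded end.
- stand_a: White stand under the green cell, fixed, foot plate 126 x 50 x 10 mm; origin on the desk below the cell's centre, x along the cell. Two V saddles, 14 mm long, centred 46 mm either side of the middle, hold the cell's axis at z = 50; the middle 78 mm of the cell is free to grasp down to the foot plate at z = 10.
- stand_b: The same stand, under the grey cell.
- rabbit: White ceramic rabbit figurine, 66 mm across, 134 mm tall, loose; origin under its middle. Leave alone.
- jar: Red plastic screw-top jar, 64 mm diameter, 85 mm tall, loose; origin under its middle. Leave alone.
- microphone: Silver microphone clamped upright on a short stand, foot 110 mm diameter, 248 mm tall, loose; origin under its foot. Leave alone.
- mug: Blue ceramic mug, 80 mm diameter, 90 mm tall, loose; origin under its middle. Leave alone.
Things that resemble listed ones, but are neither listed nor needed, are in the scene too. What is meant by the green_cell is not pink, and is the larger of those in its own colour.

How it is judged:
By the outcome, as a careful person would: the job done as asked, in the order asked, and still so for the second after the job is handed in, with the robot touching nothing.
It also fails if it takes over 64 s, if anything falls off the work surface, if the arm or the gripper's body presses on something with over 40 N, if the wrist force passes 120 N, or if a joint passes its speed limit or range.

ROBOT

A 6-joint arm with a two-finger parallel gripper is mounted at the origin on the work surface. World frame = base frame: x ahead of the robot, y to its left, z up, the work surface at z = 0. Lengths are in m, angles in degrees, forces in N, time in s.
With the tool pointing down it reaches from about 0.375 to 0.9 m from the base axis. Payload 3.1 kg.
Tool frame: the origin (TCP) lies on the centre line of the jaws, within the pads' length; the fingertips stand 25 mm ahead of it and the grasp point (between the pads) lies 6 mm ahead of it; z points along the fingers, y is the line along which they close (so a half turn about z gives the same grasp; the last joint's range is limited). The gripper opens to 87 mm and grips with 3 to 60 N. Pads are 19 mm wide; open, the fingers measure 117 mm over their backs; the gripper's body (75 mm by 190 mm) begins 51 mm behind the grasp point.
Start: joints at [-76.748, 30.224, 82.088, -0, 67.689, -10.227], TCP at [0.249, -0.573, 0.248] pointing down, gripper open.
Joint ranges: [-176.69, 176.69], [-43.24, 126.21], [12.49, 139.97], [-82, 262], [0, 151.66], [-163.58, 163.58]. Speed limits (degrees/s): [159.86, 159.86, 180, 180, 180, 180].

INTERFACE

Orientations are given as a 3x3 rotation matrix whose columns are the frame's x, y, z axes.
In Python, from rig import * gives the robot as it stands.
- The arm moves only by the tool step_arm, never from a script. Its argument "steps" is a list of rows, each a list of 7 numbers: the shift along the tool's x, y, z normalised to -1 to 1, where 1 is 0.3 m, then the turn, a rotation vector about the tool's x, y, z normalised to -1 to 1, where 1 is 45 degrees, then the gripper's target within -1 to 1 (shut at 1, half-way at 0, fully open at -1). A call has 1 to 8 rows; each row is the pose to reach, as a shift and turn from the pose commanded when the call began, along the tool's axes at that moment; what a row does not reach only later rows make up. A row lasts 1/12 s, in which the tool goes at most 41.7 mm and 7.16 degrees, less where a joint would pass 70% of its speed; a pose out of reach is approached as far as the arm can. A call with a number of a shift or a turn outside -1 to 1 is refused whole. A call with a gripper value outside its range is refused whole. The fingers move at their own pace and stop on an object; the grip force is fixed at half the most. Time passes only in rows, so rows that repeat a pose let the fingers close. It gives the time, the measured TCP pose, the force, the opening and the grip force at its end, in the units of the state.
- read_state(): the state, without advancing time (a new reading comes with each control period).
- capture(name): name is "scene" or "side" or "wrist"; returns a dict with "image" (384x512x3 uint8, red, green, blue), "vertical_fov" (degrees; the focal length in pixels is half the picture's height over the tangent of half this angle, whatever the lens; pixels are square), "cx", "cy" (the principal point, pixels), "k1" (the pictures are not rectified: a ray, as slopes to the right and down, at radius r is drawn at 1 + k1 r^2 times it, then the intrinsics apply), "world_from_camera" (4x4, takes a point from camera to world coordinates); the wrist camera has in their place "T_tool_cam" (4x4, takes a point from camera to tool coordinates, whose origin is the TCP and whose axes are the flange's). Camera axes: x right, y down, z forward; pixel columns grow to the right and rows downward; lengths in m; the calibration is good to about 2 mm. A picture is of the moment at which its call begins: read the wrist's pose just before it. There is no depth.
- hand_in(): hands the job in; it is judged then, once.
The state is a dict: "time_s": time; "joint_positions": joint angles; "qvel": joint speeds; "tau": joint torques, N m; "position": TCP position; "tcp_rot": TCP orientation; "force": force on the tool from outside, world axes, zero at the start; "moment": the same for the moment, N m; "opening": opening from 0.0 (shut) to 1.0 (fully open); "grasp_force": force on a finger pad.
Only numpy, scipy, OpenCV 4.12 (cv2) and the standard library are available. Lean on these libraries where they do the work, as an engineer would, in place of code of your own. Each camera call takes 0.05 s, during which the arm holds its last target. There are 200 camera calls.

## Working session

There is one attempt and no reset: what is moved stays moved. The work goes in short steps, Python scripts to look and compute and a tool call to move; the robot and the scene stay as the last step left them, time stands still between calls to the robot, and variables do not carry over. Pictures are saved under pics/ and viewed, at most 14 in all, crops included, and the job is handed in when it is done.

Besides the shell and the picture viewer there is one more tool, called by a JSON object that holds its "api" and its "payload". step_arm: Moves the arm, as the interface text tells. Scaled input: -1 to 1 covers 0.3 m each way for a shift and 45 degrees each way for a turn. Its arguments: {"type":"object","properties":{"steps":{"type":"array"}},"required":["steps"]}

```bash
mkdir -p pics; ls; cat > h.py <<'E'
from rig import *
import numpy as np, cv2, json
def cap(n,f=None):
    s=read_state(); c=capture(n)
    if 'T_tool_cam' in c:
        T=np.eye(4);T[:3,:3]=s['tcp_rot'];T[:3,3]=s['position'];c['W']=T@np.array(c['T_tool_cam'])
    else: c['W']=np.array(c['world_from_camera'])
    if f: cv2.imwrite(f'pics/{f}.png',c['image'][:,:,::-1])
    h=c['image'].shape[0];c['f']=h/2/np.tan(np.radians(c['vertical_fov'])/2)
    return c
def ray(c,u,v):
    K=np.array([[c['f'],0,c['cx']],[0,c['f'],c['cy']],[0,0,1.]])
    p=cv2.undistortPoints(np.array([[[u,v]]],float),K,np.array([c['k1'],0,0,0.]))[0,0]
    return c['W'][:3,3],c['W'][:3,:3]@np.array([p[0],p[1],1])
def onz(c,u,v,z):
    o,d=ray(c,u,v);return o+d*(z-o[2])/d[2]
def proj(c,P):
    q=np.linalg.inv(c['W'])@np.append(P,1);x,y=q[:2]/q[2];k=1+c['k1']*(x*x+y*y)
    return c['cx']+c['f']*x*k,c['cy']+c['f']*y*k
def tri(c1,p1,c2,p2):
    A=[];b=[]
    for c,p in((c1,p1),(c2,p2)):
        o,d=ray(c,*p);d=d/np.linalg.norm(d);M=np.eye(3)-np.outer(d,d);A.append(M);b.append(M@o)
    return np.linalg.lstsq(np.vstack(A),np.hstack(b),rcond=None)[0]
E
python3 - <<'E'
from h import *
a=cap('scene','scene');b=cap('side','side');w=cap('wrist','wrist')
for c in(a,b,w):print(c['f'],c['cx'],c['cy'],c['k1'],np.round(c['W'],3).tolist())
cv2.imwrite('pics/both.png',cv2.resize(np.vstack([a['image'],b['image']])[:,:,::-1],None,fx=.78,fy=.78))
s=read_state();print(s['force'],s['opening'],s['tcp_rot'],s['time_s'])
E
```

```text
pics
400.48445950562484 255.3433403241895 187.8748801440423 -0.12377931231561126 [[-0.387, 0.801, -0.457, 1.233], [0.922, 0.338, -0.188, 0.258], [0.003, -0.494, -0.869, 1.326], [0.0, 0.0, 0.0, 1.0]]
496.24498578777303 261.08403631420765 195.38386062275714 -0.09580737940164864 [[-0.768, -0.379, 0.517, -0.306], [-0.641, 0.431, -0.636, 1.077], [0.018, -0.819, -0.573, 1.049], [0.0, 0.0, 0.0, 1.0]]
265.2142001212002 256.0501957112967 190.87654551666589 -0.0036906629965827303 [[0.4, -0.881, -0.253, 0.318], [-0.917, -0.385, -0.108, -0.543], [-0.002, 0.275, -0.961, 0.384], [0.0, 0.0, 0.0, 1.0]]
[-0.11644554 -0.02740306 -0.43839759] 1.0022652516941006 [[ 9.17200637e-01  3.98425466e-01 -3.73771695e-04]
 [ 3.98425529e-01 -9.17199267e-01  1.61302926e-03]
 [ 2.99848812e-04 -1.62839165e-03 -9.99998629e-01]] 0.15
```

View pics/scene.png

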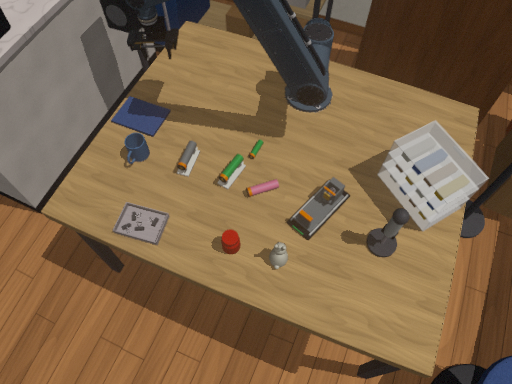

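View pics/side.png

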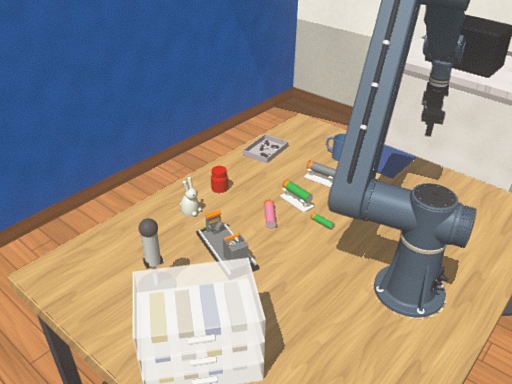

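Candidates in the scene view: green cell in a stand (232,167), small loose green cell (257,149), pink cell (263,188), grey cell (187,155). By the description I choose (232,167), since it is green, the larger one and in a stand. The charger has its lip at (305,215) and bridge at (331,190), with the microphone at (385,240). In the side view the green cell is at (297,190), the lip at (213,216) and the bridge at (233,240).

```bash
python3 - <<'E'
from h import *
a=cap('scene');b=cap('side')
def blobs(c,lo,hi,mn=8):
    m=cv2.inRange(cv2.cvtColor(c['image'],cv2.COLOR_RGB2HSV),lo,hi)
    n,l,s,ce=cv2.connectedComponentsWithStats(m)
    return [(s[i,4],np.round(ce[i],1).tolist(),s[i,:4].tolist()) for i in range(1,n) if s[i,4]>=mn]
for n,c in(('scene',a),('side',b)):
    print(n,'green',blobs(c,(45,90,50),(80,255,255)))
    print(n,'orange',blobs(c,(8,200,150),(16,255,255)))
A=a['image'][130:250,160:370];B=b['image'][150:270,180:390]
cv2.imwrite('pics/crop.png',cv2.resize(np.vstack([A,B])[:,:,::-1],None,fx=2.5,fy=2.5,interpolation=cv2.INTER_CUBIC))
E
```

```text
scene green [(np.int32(80), [256.9, 146.7], [251, 140, 12, 15]), (np.int32(203), [232.7, 165.1], [222, 154, 21, 24]), (np.int32(29), [297.4, 229.6], [292, 225, 12, 10])]
scene orange [(np.int32(8), [306.9, 217.0], [304, 215, 6, 5])]
side green [(np.int32(206), [297.2, 190.5], [286, 182, 25, 19]), (np.int32(122), [322.8, 220.7], [314, 214, 20, 14])]
side orange [(np.int32(9), [285.1, 182.3], [284, 180, 5, 7]), (np.int32(15), [230.6, 236.7], [226, 235, 10, 4])]
```

View pics/crop.png

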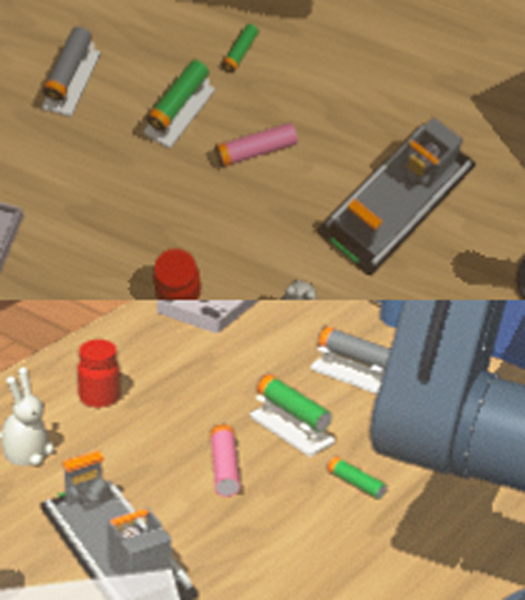

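The crop confirms it: the full-size green cell lies in its white stand, with the banded end at scene (222,177) and the flat end at (241,157). The charger's lip is at (306,215) and its bridge at (330,190).

```bash
python3 - <<'E'
from h import *
a=cap('scene');b=cap('side')
for n,p,q in(('band',(222,177.2),(286.4,183.2)),('flat',(241.2,157.2),(308.8,197.2)),('lip',(306,215.2),(213.6,215.2)),('bridge',(330.4,190.4),(232,237.2)),('rabbit',(280,250),(190,200)),('mictop',(401,214),(149,228)),('jar',(231,235),(219,170)),('pink',(263,188),(269.5,214))):
    P=tri(a,p,b,q);print(n,np.round(P,3),np.round(proj(a,P),1),np.round(proj(b,P),1))
g=onz(a,232.7,165.1,.06);print('green centre',g)
s=read_state();R=np.array(s['tcp_rot']);print(s['position'],s['time_s'],np.array(capture('wrist')['T_tool_cam']).round(3).tolist())
E
```

```text
band [ 0.572 -0.148  0.054] [222.1 177.4] [286.6 183.1]
flat [ 0.459 -0.122  0.054] [240.7 156.3] [307.9 197.8]
lip [0.611 0.191 0.081] [305.8 214.9] [213.3 215.3]
bridge [0.487 0.239 0.087] [330.1 190. ] [231.5 237.4]
rabbit [0.756 0.155 0.054] [280.4 250.6] [190.6 199.7]
mictop [0.565 0.473 0.224] [401.1 214.1] [149.1 228. ]
jar [ 0.781 -0.014  0.086] [231.1 235.2] [219.2 169.9]
pink [ 0.533 -0.     0.015] [262.8 187.6] [269.  214.3]
green centre [ 0.51048419 -0.13237556  0.06      ]
[ 0.24900368 -0.57308536  0.24729059] 0.35 [[0.001, -0.961, -0.276, 0.075], [1.0, 0.001, 0.0, -0.0], [0.0, -0.276, 0.961, -0.138], [0.0, 0.0, 0.0, 1.0]]
```

{"api": "step_arm", "payload": {"steps": [[0.12,-0.08,0,0,0,0.06,-1],[0.24,-0.17,0,0,0,0.13,-1],[0.36,-0.26,0,0,0,0.2,-1],[0.48,-0.35,0,0,0,0.27,-1],[0.6,-0.43,0,0,0,0.34,-1],[0.69,-0.5,0,0,0,0.4,-1],[0.69,-0.5,0,0,0,0.4,-1]]}}

```text
time_s: 0.98
position: [0.3807, -0.3466, 0.2475]
tcp_rot: [[0.995, 0.099, -0.0], [0.099, -0.995, 0.005], [0.0, -0.005, -1.0]]
force: [-0.8, 0.2, -0.7]
opening: 1.001
grasp_force: 0.0
```

```bash
cat >> h.py <<'E'
from scipy.spatial.transform import Rotation as Ro
def mv(P,R):
    s=read_state();R0=np.array(s['tcp_rot'])
    d=R0.T@(np.array(P)-s['position'])/.3;r=Ro.from_matrix(R0.T@R).as_rotvec(degrees=True)/45
    return np.round(np.r_[d,r],3).tolist()
def down(yaw,tilt=0):  # tool x at yaw, x axis raised by tilt
    return Ro.from_euler('z',yaw,degrees=True).as_matrix()@Ro.from_euler('y',-tilt,degrees=True).as_matrix()@np.diag([1,-1,-1.])
E
python3 -c "
from h import *
print(mv((.514,-.135,.16),down(-13)));print(read_state()['position'],read_state()['joint_positions'],read_state()['time_s'])"
```

```text
[0.512, -0.656, 0.295, -0.006, 0.001, 0.415]
[ 0.38072155 -0.34661499  0.24746821] [-54.84633314  21.85514883  97.60916501   0.16644278  60.78087972
  29.39028193] 0.9833
```

{"api": "step_arm", "payload": {"steps": [[0.08,-0.1,0.03,0,0,0.07,-1],[0.16,-0.2,0.08,0,0,0.14,-1],[0.24,-0.3,0.13,0,0,0.21,-1],[0.32,-0.41,0.18,0,0,0.28,-1],[0.4,-0.52,0.24,0,0,0.35,-1],[0.48,-0.61,0.28,0,0,0.4,-1],[0.512,-0.656,0.295,0,0,0.415,-1],[0.512,-0.656,0.295,0,0,0.415,-1]]}}

```text
time_s: 1.65
position: [0.5141, -0.1391, 0.1576]
tcp_rot: [[0.975, -0.223, -0.002], [-0.223, -0.975, 0.002], [-0.002, -0.001, -1.0]]
force: [-0.7, 0.6, 0.3]
opening: 1.003
grasp_force: 0.0
```

```bash
python3 - <<'E'
from h import *
w=cap('wrist','w1');im=w['image'];hsv=cv2.cvtColor(im,cv2.COLOR_RGB2HSV)
m=cv2.inRange(hsv,(45,90,40),(80,255,255));n,l,s,ce=cv2.connectedComponentsWithStats(m)
i=1+np.argmax(s[1:,4]);c=max(cv2.findContours((l==i).astype(np.uint8),0,1)[0],key=cv2.contourArea)
print(s[i],cv2.minAreaRect(c))
print(read_state()['position'],read_state()['joint_positions'])
E
```

```text
[ 235  150   39  100 3163] ((254.7716522216797, 199.71913146972656), (100.10580444335938, 32.643653869628906), 85.74114990234375)
[ 0.5136499  -0.14104568  0.15832652] [-2.73757005e+01  3.05329936e+01  1.00153539e+02 -1.66557300e-02
  4.93908633e+01  7.55775655e+01]
```

View pics/w1.png

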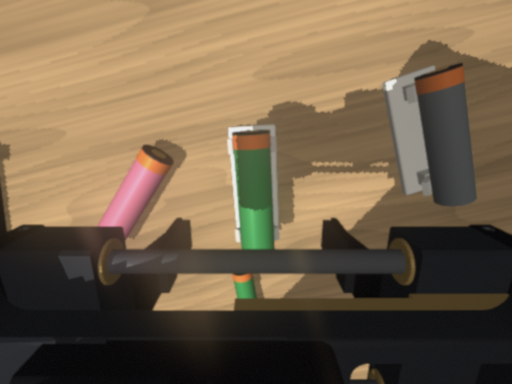

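The wrist view shows the green cell from its band (252,140) down towards the gripper rod at row 250, with its axis nearly vertical in the picture. The pink cell is at (137,185) and the grey one at (447,135). Next I get the axis line and the band boundary.

```bash
python3 - <<'E'
from h import *
w=cap('wrist');hsv=cv2.cvtColor(w['image'],cv2.COLOR_RGB2HSV)
m=cv2.inRange(hsv,(45,90,40),(80,255,255))
P=[]
for v in range(156,236,4):
    u=np.flatnonzero(m[v,225:285])+225
    P.append(onz(w,(u[0]+u[-1])/2,v,.05))
P=np.array(P);k,b=np.polyfit(P[:,0],P[:,1],1);yaw=np.degrees(np.arctan(k))
top=min(v for v in range(130,200) if m[v,252]);B=onz(w,252,top-.5,.067)
d=np.array([np.cos(np.radians(yaw)),np.sin(np.radians(yaw))])
x=B[0];C=np.array([x,k*x+b])-48*d/1000
o=[v for v in range(110,160) if hsv[v,252,0]<14 and hsv[v,252,1]>180];E=onz(w,252,min(o),.06)
print(yaw,top,B,C,min(o),E,read_state()['position'],(P[:,1]-k*P[:,0]-b).std())
print(mv((*C,.056),down(yaw)))
E
```

```text
Traceback (most recent call last):
ValueError: min() iterable argument is empty
```

```bash
python3 - <<'E'
from h import *
w=cap('wrist');hsv=cv2.cvtColor(w['image'],cv2.COLOR_RGB2HSV)
m=cv2.inRange(hsv,(45,90,40),(80,255,255))
P=[]
for v in range(156,236,4):
    u=np.flatnonzero(m[v,225:285])+225
    P.append(onz(w,(u[0]+u[-1])/2,v,.05))
P=np.array(P);k,b=np.polyfit(P[:,0],P[:,1],1);yaw=np.degrees(np.arctan(k))
top=min(v for v in range(130,200) if m[v,252]);B=onz(w,252,top-.5,.067)
d=np.array([np.cos(np.radians(yaw)),np.sin(np.radians(yaw))])
x=B[0];C=np.array([x,k*x+b])-48*d/1000
print(hsv[122:152:2,252].tolist())
print(yaw,top,B,C,onz(w,252,132,.067),read_state()['position'],(P[:,1]-k*P[:,0]-b).std())
print(mv((*C,.056),down(yaw)))
E
```

```text
[[17, 103, 174], [17, 97, 153], [19, 38, 142], [19, 27, 158], [18, 53, 131], [17, 99, 75], [16, 116, 86], [12, 162, 146], [11, 165, 151], [11, 164, 151], [11, 165, 150], [11, 165, 151], [11, 165, 151], [12, 159, 144], [42, 101, 98]]
-9.490333748697672 151 [ 0.55835779 -0.14937346  0.067     ] [ 0.51101475 -0.13678485] [ 0.57356516 -0.15294463  0.067     ] [ 0.51334353 -0.14326353  0.159253  ] 0.00023490885550348206
[-0.013, -0.02, 0.344, 0.001, -0.001, -0.081]
```

{"api": "step_arm", "payload": {"steps": [[-0.01,-0.02,0.06,0,0,-0.08,-1],[-0.013,-0.02,0.13,0,0,-0.08,-1],[-0.013,-0.02,0.2,0,0,-0.08,-1],[-0.013,-0.02,0.27,0,0,-0.08,-1],[-0.013,-0.02,0.32,0,0,-0.08,-1],[-0.013,-0.02,0.344,0,0,-0.08,-1],[-0.013,-0.02,0.344,0,0,-0.08,-1],[-0.013,-0.02,0.344,0,0,-0.08,-1]]}}

```text
time_s: 2.47
position: [0.5109, -0.1371, 0.0563]
tcp_rot: [[0.986, -0.168, 0.001], [-0.168, -0.986, -0.0], [0.001, 0.0, -1.0]]
force: [-0.2, -0.0, -0.3]
opening: 1.001
grasp_force: 0.0
```

```bash
python3 - <<'E'
from h import *
w=cap('wrist','w2');s=read_state();print(s['position'],s['qvel'].round(2),s['force'],s['tcp_rot'])
hsv=cv2.cvtColor(w['image'],cv2.COLOR_RGB2HSV)
m=cv2.inRange(hsv,(40,90,30),(80,255,255))
for v in range(40,250,15):
    u=np.flatnonzero(m[v,200:320])+200
    if len(u): print(v,u[0],u[-1],onz(w,(u[0]+u[-1])/2,v,.05).round(4))
E
```

```text
[ 0.51127788 -0.13698665  0.05673303] [ 0.62 -0.6  -0.12  0.06 -0.05 -0.01] [ 0.74943197 -0.22728702 -0.07050466] [[ 9.85819702e-01 -1.67800425e-01  1.59171426e-03]
 [-1.67799172e-01 -9.85820797e-01 -8.91368432e-04]
 [ 1.71871702e-03  6.11640227e-04 -9.99998336e-01]]
175 227 284 [ 0.5532 -0.1442  0.05  ]
190 227 284 [ 0.5446 -0.1427  0.05  ]
205 228 283 [ 0.5358 -0.1412  0.05  ]
220 228 283 [ 0.5267 -0.1397  0.05  ]
235 229 283 [ 0.5172 -0.1383  0.05  ]
```

{"api": "step_arm", "payload": {"steps": [[0,0,0,0,0,0,1],[0,0,0,0,0,0,1],[0,0,0,0,0,0,1],[0,0,0,0,0,0,1],[0,0,0,0,0,0,1],[0,0,0,0,0,0,1],[0,0,0,0,0,0,1],[0,0,0,0,0,0,1]]}}

```text
time_s: 3.18
position: [0.5108, -0.1358, 0.0558]
tcp_rot: [[0.986, -0.167, -0.0], [-0.167, -0.986, 0.0], [-0.0, -0.0, -1.0]]
force: [0.9, -0.4, -0.1]
opening: 0.477
grasp_force: 0.0
```

```bash
python3 - <<'E'
from h import *
w=cap('wrist','w3');s=read_state();print(s['position'],s['opening'],s['grasp_force'])
hsv=cv2.cvtColor(w['image'],cv2.COLOR_RGB2HSV)
m=cv2.inRange(hsv,(40,90,30),(80,255,255))
R=np.array(s['tcp_rot']).T
for v in range(170,250,15):
    u=np.flatnonzero(m[v,200:320])+200
    print(v,u[0],u[-1],(R@(onz(w,(u[0]+u[-1])/2,v,.05)-s['position'])).round(4))
top=min(v for v in range(100,240) if m[v,256]);print(top,(R@(onz(w,256,top-.5,.067)-s['position'])).round(4),hsv[100:top+4:3,256].tolist())
E
```

```text
[ 0.51079361 -0.13578606  0.05580584] 0.43407790772389876 0.0
170 229 287 [0.0458 0.0012 0.0058]
185 230 287 [0.0372 0.0015 0.0058]
200 230 286 [0.0284 0.0013 0.0058]
215 230 286 [0.0193 0.0013 0.0058]
230 231 286 [0.0099 0.0016 0.0058]
245 231 285 [0.0001 0.0014 0.0058]
169 [ 0.05    0.0001 -0.0112] [[18, 98, 227], [17, 101, 223], [17, 100, 225], [17, 100, 221], [17, 102, 214], [17, 101, 218], [17, 100, 222], [17, 101, 219], [16, 95, 179], [22, 12, 242], [20, 3, 247], [14, 28, 189], [16, 113, 124], [12, 67, 106], [23, 105, 165], [18, 144, 250], [18, 145, 250], [18, 145, 250], [18, 146, 250], [18, 146, 250], [18, 146, 250], [18, 147, 250], [18, 147, 250], [53, 103, 212], [62, 110, 214]]
```

{"api": "step_arm", "payload": {"steps": [[0,0,0,0,0,0,1],[0,0,0,0,0,0,1],[0,0,0,0,0,0,1],[0,0,0,0,0,0,1]]}}

```text
time_s: 3.57
position: [0.5108, -0.1367, 0.0559]
tcp_rot: [[0.986, -0.166, -0.0], [-0.166, -0.986, -0.001], [0.0, 0.001, -1.0]]
force: [-1.9, -4.9, 0.2]
opening: 0.379
grasp_force: 30.0
```

{"api": "step_arm", "payload": {"steps": [[0,0,-0.05,0,0,0,1],[0,0,-0.15,0,0,0,1],[0,0,-0.27,0,0,0,1],[0,-0.05,-0.38,0,0,0,1],[0,-0.15,-0.46,0,0,0.04,1],[0,-0.27,-0.5,0,0,0.1,1],[0,-0.4,-0.5,0,0,0.15,1],[0,-0.5,-0.5,0,0,0.2,1]]}}

```text
time_s: 4.23
position: [0.5357, 0.0149, 0.2067]
tcp_rot: [[0.947, -0.321, 0.001], [-0.321, -0.947, 0.002], [0.001, -0.002, -1.0]]
force: [0.2, 0.6, -3.1]
opening: 0.379
grasp_force: 30.0
```

```bash
python3 - <<'E'
from h import *
s=read_state();print(s['position'],s['force'],s['opening'])
o=np.array([.553,.2135]);u=np.array([np.cos(np.radians(-21.2)),np.sin(np.radians(-21.2))])
print(mv((*(o-.05*u),.2),down(-21.2)),o-.05*u)
E
```

```text
[0.5357102  0.01490643 0.20668466] [ 0.24939483  0.62471608 -3.12810978] 0.379255521504205
[-0.324, -0.653, 0.023, -0.003, -0.001, 0.055] [0.50638381 0.23158123]
```

{"api": "step_arm", "payload": {"steps": [[-0.05,-0.1,0,0,0,0.02,1],[-0.11,-0.22,0,0,0,0.04,1],[-0.17,-0.34,0,0,0,0.05,1],[-0.23,-0.46,0.01,0,0,0.05,1],[-0.28,-0.57,0.02,0,0,0.05,1],[-0.32,-0.65,0.02,0,0,0.05,1],[-0.32,-0.65,0.02,0,0,0.05,1],[-0.32,-0.65,0.02,0,0,0.05,1]]}}

```text
time_s: 4.9
position: [0.5054, 0.2292, 0.199]
tcp_rot: [[0.936, -0.352, -0.002], [-0.352, -0.936, -0.0], [-0.002, 0.001, -1.0]]
force: [0.0, -0.7, -4.0]
opening: 0.377
grasp_force: 30.0
```

```bash
python3 - <<'E'
from h import *
cap('wrist');cap('wrist');cap('wrist')
w=cap('wrist','w4');s=read_state();print(s['position'],s['tcp_rot'],s['qvel'].round(1))
E
```

```text
[0.50696421 0.22637928 0.19958193] [[ 9.33973470e-01 -3.57341254e-01 -8.86324818e-04]
 [-3.57341584e-01 -9.33973733e-01 -2.40916616e-04]
 [-7.41714654e-04  5.41730442e-04 -9.99999578e-01]] [-0.4 -0.2 -0.2  0.   0.  -0. ]
```

View pics/w4.png

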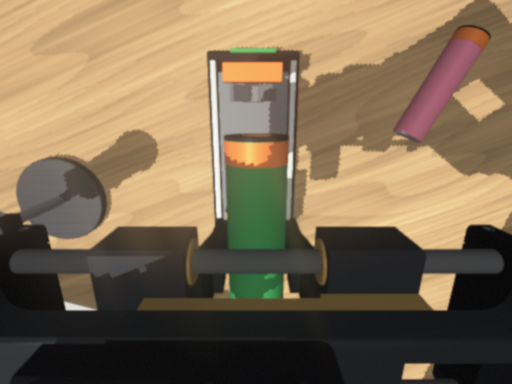

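The view shows the held cell, with its band at (256,150). Beyond it is the charger: lip at (252,71), base end at row 51, base side edges at u≈209 and 299, and the microphone foot at (60,197). Next I measure the lip, base and held cell.

```bash
python3 - <<'E'
from h import *
w=cap('wrist');s=read_state();p=np.array(s['position']);R=np.array(s['tcp_rot']);print(p,s['qvel'].round(1),s['force'])
im=w['image'];hsv=cv2.cvtColor(im,cv2.COLOR_RGB2HSV)
o=cv2.inRange(hsv,(8,150,150),(20,255,255));n,l,st,ce=cv2.connectedComponentsWithStats(o)
for i in range(1,n):
    if st[i,4]>300:
        c=max(cv2.findContours((l==i).astype(np.uint8),0,1)[0],key=cv2.contourArea);print(st[i],ce[i],cv2.minAreaRect(c))
        if ce[i][1]<110:
            x,y,ww,h=st[i,:4];ua=ce[i][0]
            for v in(y-.5,y+h-.5):print('lip edge z88',onz(w,ua,v,.088).round(4))
            print('lip w',onz(w,x-.5,y+h/2,.088).round(4),onz(w,x+ww-.5,y+h/2,.088).round(4))
val=hsv[:,:,2]
print('col',val[40:66,225].tolist(),val[40:66,290].tolist())
for v in(70,90,110,130,150,170,190,210):
    print(v,'L',val[v,202:222].tolist(),'R',val[v,284:306].tolist())
m=cv2.inRange(hsv,(40,90,30),(80,255,255))
zc=p[2]-.006
for v in(170,190,210,225):
    u=np.flatnonzero(m[v,200:320])+200;print('cell',v,u[0],u[-1],(R.T@(onz(w,(u[0]+u[-1])/2,v,zc)-p)).round(4))
top=min(v for v in range(100,240) if m[v,256]);print('bnd',top,(R.T@(onz(w,256,top-.5,zc+.017)-p)).round(4))
E
```

```text
[0.50715788 0.22626456 0.19969818] [-0.2 -0.  -0.3 -0.  -0.  -0. ] [-0.6786796  -0.06749013 -2.36430956]
[ 222   62   61   21 1238] [252.33198708  71.86995153] ((252.0, 72.0), (20.0, 60.0), 90.0)
lip edge z88 [0.6191 0.1867 0.088 ]
lip edge z88 [0.6035 0.1927 0.088 ]
lip w [0.6205 0.2148 0.088 ] [0.6017 0.1654 0.088 ]
[ 225  141   59   27 1140] [255.6377193  154.28508772] ((253.9237518310547, 154.59722900390625), (58.724822998046875, 25.219696044921875), 2.0825655460357666)
col [228, 231, 232, 233, 234, 234, 232, 229, 227, 221, 188, 132, 99, 96, 95, 96, 96, 96, 96, 96, 97, 118, 178, 233, 247, 249] [221, 222, 224, 224, 220, 211, 206, 204, 204, 196, 164, 116, 90, 86, 86, 83, 81, 81, 80, 83, 91, 105, 113, 115, 115, 116]
70 L [225, 226, 227, 226, 218, 176, 120, 134, 203, 239, 242, 240, 226, 178, 119, 92, 87, 89, 94, 132] R [80, 80, 79, 79, 82, 95, 122, 146, 156, 156, 150, 128, 95, 80, 90, 112, 127, 136, 158, 176, 177, 166]
90 L [215, 216, 218, 219, 218, 207, 168, 118, 136, 206, 239, 243, 239, 221, 162, 118, 134, 160, 168, 169] R [107, 107, 104, 95, 88, 105, 134, 152, 154, 149, 133, 102, 
[... 837 characters left out ...]
 212, 144, 88, 87, 114, 133, 141, 148, 161, 169, 161, 148, 149, 160, 164]
190 L [221, 220, 220, 221, 220, 219, 218, 215, 213, 208, 188, 147, 134, 204, 243, 248, 244, 227, 172, 121] R [99, 98, 109, 131, 150, 154, 149, 125, 87, 83, 115, 138, 143, 143, 142, 140, 139, 139, 138, 138, 141, 162]
210 L [228, 228, 228, 228, 228, 228, 228, 228, 228, 227, 224, 201, 150, 135, 209, 245, 248, 244, 219, 147] R [96, 101, 124, 145, 150, 144, 122, 88, 83, 107, 126, 132, 131, 131, 130, 129, 129, 133, 154, 188, 212, 218]
cell 170 233 284 [0.0456 0.0016 0.006 ]
cell 190 231 283 [0.0341 0.0008 0.006 ]
cell 210 229 284 [0.0222 0.0005 0.006 ]
cell 225 228 284 [0.0128 0.0003 0.006 ]
bnd 169 [ 0.0498  0.0002 -0.011 ]
```

```bash
python3 - <<'E'
from h import *
w=cap('wrist');s=read_state();p=np.array(s['position']);R=np.array(s['tcp_rot']);print(p)
im=w['image']
a=onz(w,252.5,70,.012);b=onz(w,253.2,210,.012);d=(a-b)[:2];yaw=np.degrees(np.arctan2(d[1],d[0]));print('yaw',yaw,a,b)
u=d/np.linalg.norm(d);n=np.array([-u[1],u[0]])
E=onz(w,252,50.5,.012)[:2];print('end',E)
L=np.array([.6111,.1901]);print('lip perp to base mid',n@(L-a[:2]))
o=E-.125*u;o=o+n*(n@(a[:2]-o));print('origin',o,'lip x',u@(L-o),'near/far',u@(np.array([.6035,.1927])-o),u@(np.array([.6191,.1867])-o))
print('handyaw',np.degrees(np.arctan2(R[1,0],R[0,0])))
g=im[:,:,1].astype(int)-im[:,:,0]
for v in(144,152,160,172,180,190,200,210,220):print(v,im[v,220:236].tolist() if v in(150,) else '',g[v,222:236].tolist(),g[v,278:294].tolist())
E
```

```text
[0.50723961 0.22628149 0.199784  ]
yaw -20.790696939584944 [0.62394426 0.18570469 0.012     ] [0.46686183 0.24534553 0.012     ]
end [0.64273115 0.17904975]
lip perp to base mid -0.00045003832294504347
origin [0.5257121  0.22300134] lip x 0.09150622006648367 near/far 0.08347822337131958 0.10019213422741499
handyaw -20.962232688367692
144  [-7, -28, -66, -90, -94, -94, -93, -93, -91, -90, -89, -88, -86, -85] [-66, -65, -64, -64, -63, -61, -60, -59, -56, -51, -34, -16, -6, -3, -4, -6]
152  [-5, -17, -52, -86, -94, -94, -94, -93, -92, -91, -89, -88, -86, -84] [-65, -64, -64, -63, -62, -61, -59, -57, -55, -46, -26, -11, -3, -2, -2, -5]
160  [-5, -6, -18, -40, -51, -54, -57, -67, -91, -94, -92, -93, -92, -90] [-63, -63, -62, -62, -60, -60, -59, -57, -54, -34, -11, -1, 0, 0, -2, -6]
172  [-2, -2, -1, 2, 8, 13, 16, 18, 19, 20, 21, 23, 24, 24] [17, 17, 16, 16, 16, 15, 15, 15, 8, 2, 1, -1, -1, -1, -4, -8]
180  [-4, -2, -1, 4, 11, 15, 18, 19, 21, 22, 23, 24, 25, 26] [20, 18, 18, 17, 16, 16, 15, 14, 10, 2, -1, -2, -2, -4, -6, -12]
190  [-2, -1, 1, 5, 11, 17, 19, 22, 24, 25, 26, 28, 28, 30] [25, 23, 21, 20, 19, 17, 16, 13, 8, 1, -2, -3, -2, -3, -6, -11]
200  [-3, -1, -1, 1, 5, 15, 22, 24, 27, 29, 31, 31, 33, 33] [31, 29, 27, 24, 23, 21, 18, 12, 4, -1, -1, -2, -3, -4, -8, -13]
210  [-3, 0, 1, 0, 4, 16, 25, 28, 29, 30, 33, 33, 35, 37] [37, 35, 31, 30, 27, 25, 21, 14, 5, 0, -1, -1, -2, -5, -8, -14]
220  [-5, -4, -3, -1, 5, 15, 26, 29, 31, 34, 36, 36, 38, 39] [41, 39, 37, 34, 32, 28, 24, 16, 5, -2, -2, -3, -4, -4, -5, -5]
```

Sled frame from the lip: O≈(0.553,0.212), yaw −20.8°. The cell sits centred and straight in the hand, with its centre 2 mm ahead of the tool along x.

```bash
cat >> h.py <<'E'
O=np.array([.5531,.2123]);YAW=-20.8;GX=.002
def pose(xp,zt,th,R=None):  # mm, deg: top corner of flat face in sled frame -> TCP pose
    t=np.radians(th);u=np.array([np.cos(t),np.sin(t)]);n=np.array([-u[1],u[0]]);z=np.array([u[1],-u[0]])
    q=np.array([xp,zt])/1000-.017*n+(.060-GX)*u-.006*z
    y=np.radians(YAW);return np.array([O[0]+q[0]*np.cos(y),O[1]+q[0]*np.sin(y),q[1]]),down(YAW,th)
def inv(s=None,th=None):  # measured TCP -> xp,zt,th,lateral
    s=s or read_state();R=np.array(s['tcp_rot']);th=np.degrees(np.arcsin(R[2,0]));P,_=pose(0,0,th)
    d=np.array(s['position'])-P;y=np.radians(YAW)
    return np.round([1000*(d[0]*np.cos(y)+d[1]*np.sin(y)),1000*d[2],th,1000*(-d[0]*np.sin(y)+d[1]*np.cos(y)),np.degrees(np.arctan2(R[1,0],R[0,0]))],2)
def sf(s=None):  # force in sled axes
    s=s or read_state();return np.round(Ro.from_euler('z',-YAW,degrees=True).apply(s['force']),2)
E
python3 -c "
from h import *
print(inv(),sf(),read_state()['moment']);print(mv(*pose(-46,140,30)),pose(-46,140,30)[0])"
```

```text
[-1.0583e+02  2.1080e+02 -2.0000e-02 -3.2200e+00 -2.0960e+01] [ 1.06  0.21 -2.61] [ 0.02685243 -0.00078072 -0.04038933]
[0.192, -0.011, 0.134, 0.001, 0.667, -0.003] [0.56219536 0.208845   0.15947372]
```

{"api": "step_arm", "payload": {"steps": [[0.04,0,0,0,0.12,0,1],[0.09,-0.01,0,0,0.26,0,1],[0.14,-0.01,0,0,0.4,0,1],[0.19,-0.01,0.03,0,0.54,0,1],[0.192,-0.011,0.09,0,0.64,0,1],[0.192,-0.011,0.134,0,0.667,0,1],[0.192,-0.011,0.134,0,0.667,0,1],[0.192,-0.011,0.134,0,0.667,0,1]]}}

```text
time_s: 5.87
position: [0.5673, 0.2069, 0.1665]
tcp_rot: [[0.819, -0.354, 0.451], [-0.31, -0.935, -0.171], [0.483, -0.0, -0.876]]
force: [0.0, 0.4, -2.3]
opening: 0.379
grasp_force: 30.0
```

```bash
python3 -c "
from h import *
[cap('scene') for i in range(5)]
print(inv(),sf(),read_state()['time_s']);print(mv(*pose(-46,77,30)),mv(*pose(-46,95,30)))"
```

```text
[-39.95 149.85  29.08   1.29 -20.65] [-0.02  0.06 -2.64] 6.1167
[-0.135, 0.005, 0.199, -0.005, 0.02, 0.003] [-0.106, 0.005, 0.147, -0.005, 0.02, 0.003]
```

{"api": "step_arm", "payload": {"steps": [[-0.03,0,0.04,0,0.02,0,1],[-0.06,0.005,0.08,0,0.02,0,1],[-0.09,0.005,0.12,0,0.02,0,1],[-0.106,0.005,0.147,0,0.02,0,1],[-0.106,0.005,0.147,0,0.02,0,1],[-0.106,0.005,0.147,0,0.02,0,1],[-0.106,0.005,0.147,0,0.02,0,1]]}}

```text
time_s: 6.7
position: [0.5755, 0.2048, 0.1308]
tcp_rot: [[0.837, -0.336, 0.432], [-0.299, -0.942, -0.154], [0.459, -0.0, -0.888]]
force: [0.3, 0.3, -3.0]
opening: 0.38
grasp_force: 30.0
```

```bash
python3 - <<'E'
from h import *
a=cap('side');w=cap('wrist')
print(inv(),sf(),read_state()['time_s']);print(mv(*pose(-46,76.5,30)))
A=cv2.resize(a['image'][180:280,170:290],(600,500),interpolation=cv2.INTER_CUBIC);B=cv2.resize(w['image'],None,fx=.0+.39,fy=.39)
im=np.zeros((500,800,3),np.uint8);im[:,:600]=A;im[:150,600:]=B[:150,:200];cv2.imwrite('pics/v5.png',im[:,:,::-1]);cv2.imwrite('pics/w5.png',w['image'][:,:,::-1])
E
```

```text
[-32.86 114.53  27.37   1.18 -19.67] [-0.73 -0.32 -3.39] 6.8
[-0.096, 0.003, 0.083, -0.013, 0.059, 0.022]
```

View pics/v5.png

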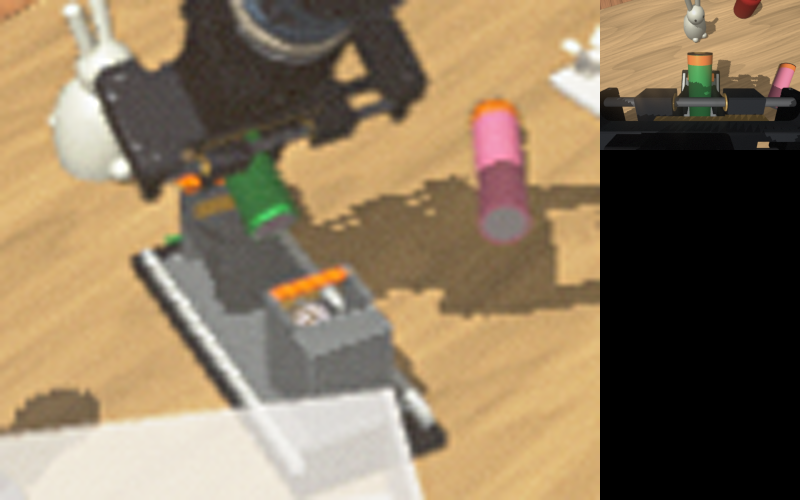

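The side view shows the tilted cell (flat end at crop (270,215)) above the bay and in line with it. The arm isn't reaching the commanded pose, though, so I check the joints.

```bash
python3 -c "
from h import *
s=read_state();print(np.round(s['joint_positions'],1),np.round(s['qvel'],1),inv())"
```

```text
[ 16.3  35.4 104.5 -43.2  23.2 163.5] [ 0.1 -0.4  0.  -0.   0.1  0. ] [-32.86 114.53  27.37   1.18 -19.67]
```

Joint 6 is at its limit (163.5°), so this tilt is out of reach with this grasp. A half-turned grasp puts joint 6 near −20°. I take the cell back to its stand, turn the hand by 180° and regrasp.

```bash
python3 -c "
from h import *
print(mv((.5755,.2048,.19),down(-20,27.4)), mv((.55,.1,.2),down(-15,0)))"
```

```text
[0.089, 0.001, -0.174, -0.004, 0.001, 0.007] [0.138, 0.358, -0.186, 0.024, -0.608, -0.102]
```

{"api": "step_arm", "payload": {"steps": [[0.045,0,-0.085,0,0,0,1],[0.089,0,-0.174,0,0,0,1],[0.1,0.04,-0.18,0,-0.1,0,1],[0.11,0.1,-0.18,0,-0.24,-0.03,1],[0.12,0.18,-0.18,0,-0.38,-0.06,1],[0.13,0.27,-0.186,0.01,-0.52,-0.08,1],[0.138,0.34,-0.186,0.02,-0.608,-0.1,1],[0.138,0.358,-0.186,0.024,-0.608,-0.102,1]]}}

```text
time_s: 7.47
position: [0.5537, 0.0956, 0.2013]
tcp_rot: [[0.965, -0.262, 0.004], [-0.262, -0.965, -0.001], [0.004, -0.0, -1.0]]
force: [1.4, 0.2, -2.3]
opening: 0.381
grasp_force: 30.0
```

```bash
python3 -c "
from h import *
s=read_state();print(s['position'],np.round(s['joint_positions']),s['opening'],np.array(s['tcp_rot']).round(3).tolist());print(mv((.5108,-.1367,.15),down(-9.6,0)))"
```

```text
[0.55365879 0.0956393  0.201301  ] [ -2.  29.  94.  -0.  57. 104.] 0.3810445737487329 [[0.965, -0.262, 0.004], [-0.262, -0.965, -0.001], [0.004, -0.0, -1.0]]
[0.064, 0.785, 0.171, 0.0, -0.005, -0.124]
```

{"api": "step_arm", "payload": {"steps": [[0.01,0.1,0,0,0,-0.02,1],[0.02,0.22,0.02,0,-0.005,-0.04,1],[0.03,0.35,0.05,0,-0.005,-0.06,1],[0.04,0.48,0.09,0,-0.005,-0.08,1],[0.05,0.6,0.13,0,-0.005,-0.1,1],[0.064,0.71,0.16,0,-0.005,-0.124,1],[0.064,0.785,0.171,0,-0.005,-0.124,1],[0.064,0.785,0.171,0,-0.005,-0.124,1]]}}

```text
time_s: 8.13
position: [0.5069, -0.1364, 0.1479]
tcp_rot: [[0.986, -0.168, -0.004], [-0.168, -0.986, -0.002], [-0.004, 0.002, -1.0]]
force: [-0.3, 0.2, -2.6]
opening: 0.383
grasp_force: 30.0
```

```bash
python3 -c "
from h import *
[cap('scene') for i in range(6)]
s=read_state();print(s['position'],s['qvel'].round(1),np.array(s['tcp_rot']).round(4).tolist());print(mv((.5108,-.1367,.065),down(-9.6,0)))"
```

```text
[ 0.50777769 -0.13114109  0.14884381] [ 0.   0.1 -0.1  0.  -0.1 -0.2] [[0.9869, -0.1615, -0.0037], [-0.1614, -0.9869, 0.0006], [-0.0038, 0.0, -1.0]]
[0.014, 0.017, 0.279, 0.0, 0.005, 0.007]
```

{"api": "step_arm", "payload": {"steps": [[0.014,0.017,0,0,0.005,-0.008,1],[0.014,0.017,0.08,0,0.005,-0.008,1],[0.014,0.017,0.16,0,0.005,-0.008,1],[0.014,0.017,0.23,0,0.005,-0.008,1],[0.014,0.017,0.279,0,0.005,-0.008,1],[0.014,0.017,0.279,0,0.005,-0.008,1],[0.014,0.017,0.279,0,0.005,-0.008,1],[0.014,0.017,0.279,0,0.005,-0.008,1]]}}

```text
time_s: 9.1
position: [0.5114, -0.1383, 0.0655]
tcp_rot: [[0.988, -0.156, 0.001], [-0.156, -0.988, -0.001], [0.001, 0.0, -1.0]]
force: [0.6, 0.5, -2.5]
opening: 0.379
grasp_force: 30.0
```

```bash
python3 -c "
from h import *
[cap('scene') for i in range(4)]
s=read_state();print(s['position'],s['force'],s['qvel'].round(1),np.array(s['tcp_rot']).round(4).tolist());print(mv((.5108,-.1367,.0562),down(-9.6,0)))"
```

```text
[ 0.51125818 -0.13848699  0.06583661] [ 0.79390708  0.29030356 -2.37100419] [-0.1  0.2  0.3 -0.  -0.1  0. ] [[0.9876, -0.157, 0.0017], [-0.157, -0.9876, -0.0009], [0.0018, 0.0007, -1.0]]
[-0.003, -0.006, 0.032, 0.001, -0.002, 0.013]
```

Now set it down in the saddles and open.

{"api": "step_arm", "payload": {"steps": [[-0.003,-0.006,0,0,0,0.013,1],[-0.003,-0.006,0.016,0,-0.002,0.013,1],[-0.003,-0.006,0.032,0,-0.002,0.013,1],[-0.003,-0.006,0.032,0,-0.002,0.013,1],[-0.003,-0.006,0.032,0,-0.002,0.013,1],[-0.003,-0.006,0.032,0,-0.002,0.013,-1],[-0.003,-0.006,0.032,0,-0.002,0.013,-1],[-0.003,-0.006,0.032,0,-0.002,0.013,-1]]}}

```text
time_s: 9.97
position: [0.5098, -0.1362, 0.0549]
tcp_rot: [[0.986, -0.168, -0.002], [-0.168, -0.986, 0.001], [-0.002, -0.0, -1.0]]
force: [0.0, 0.0, 0.0]
opening: 0.528
grasp_force: 0.0
```

{"api": "step_arm", "payload": {"steps": [[0,0,0,0,0,0,-1],[0,0,0,0,0,0,-1],[0,0,0,0,0,0,-1],[0,0,0,0,0,0,-1],[0,0,0,0,0,0,-1],[0,0,0,0,0,0,-1]]}}

```text
time_s: 10.47
position: [0.5099, -0.1362, 0.0551]
tcp_rot: [[0.986, -0.167, -0.002], [-0.167, -0.986, 0.001], [-0.002, -0.0, -1.0]]
force: [-0.3, 0.0, 0.3]
opening: 0.957
grasp_force: 0.0
```

```bash
python3 - <<'E'
from h import *
w=cap('wrist');s=read_state();p=np.array(s['position']);R=np.array(s['tcp_rot']).T
m=cv2.inRange(cv2.cvtColor(w['image'],cv2.COLOR_RGB2HSV),(40,90,30),(80,255,255));print(p,s['opening'],s['force'],np.degrees(np.arctan2(R[0,1],R[0,0])))
for v in range(175,250,20):
    u=np.flatnonzero(m[v,200:320])+200
    print(v,u[0],u[-1],onz(w,(u[0]+u[-1])/2,v,.05).round(4))
top=min(v for v in range(100,240) if m[v,256]);print(top,(R@(onz(w,256,top-.5,.067)-p)).round(4))
E
```

```text
[ 0.50984616 -0.13627147  0.05510645] 0.9709562124451361 [-0.11682196 -0.38122405 -0.51745173] -9.635395429561617
175 228 286 [ 0.5523 -0.1441  0.05  ]
195 229 285 [ 0.5409 -0.1422  0.05  ]
215 229 284 [ 0.5291 -0.14    0.05  ]
235 230 284 [ 0.5167 -0.1382  0.05  ]
169 [ 0.0502  0.0001 -0.012 ]
```

{"api": "step_arm", "payload": {"steps": [[0,0,-0.1,0,0,0,-1],[0,0,-0.22,0,0,-0.1,-1],[0,0,-0.3,0,0,-0.25,-1],[0,0,-0.3,0,0,-0.4,-1],[0,0,-0.3,0,0,-0.55,-1],[0,0,-0.3,0,0,-0.7,-1],[0,0,-0.3,0,0,-0.85,-1],[0,0,-0.3,0,0,-1,-1]]}}

```text
time_s: 11.18
position: [0.5099, -0.1363, 0.1453]
tcp_rot: [[0.812, 0.584, -0.002], [0.584, -0.812, 0.0], [-0.001, -0.001, -1.0]]
force: [-0.1, 1.0, 1.0]
opening: 1.0
grasp_force: 0.0
```

{"api": "step_arm", "payload": {"steps": [[0,0,0,0,0,-0.15,-1],[0,0,0,0,0,-0.3,-1],[0,0,0,0,0,-0.45,-1],[0,0,0,0,0,-0.6,-1],[0,0,0,0,0,-0.75,-1],[0,0,0,0,0,-0.9,-1],[0,0,0,0,0,-1,-1]]}}

```text
time_s: 11.77
position: [0.5099, -0.1362, 0.1451]
tcp_rot: [[0.162, 0.987, -0.002], [0.987, -0.162, 0.001], [0.0, -0.002, -1.0]]
force: [-0.0, -0.6, 0.4]
opening: 1.003
grasp_force: 0.0
```

{"api": "step_arm", "payload": {"steps": [[0,0,0,0,0,-0.15,-1],[0,0,0,0,0,-0.3,-1],[0,0,0,0,0,-0.45,-1],[0,0,0,0,0,-0.6,-1],[0,0,0,0,0,-0.75,-1],[0,0,0,0,0,-0.9,-1],[0,0,0,0,0,-1,-1]]}}

```text
time_s: 12.35
position: [0.5099, -0.1362, 0.1451]
tcp_rot: [[-0.583, 0.812, -0.002], [0.812, 0.583, 0.001], [0.002, -0.002, -1.0]]
force: [0.4, 0.8, 0.2]
opening: 0.998
grasp_force: 0.0
```

{"api": "step_arm", "payload": {"steps": [[0,0,0,0,0,-0.15,-1],[0,0,0,0,0,-0.3,-1],[0,0,0,0,0,-0.45,-1],[0,0,0,0,0,-0.6,-1],[0,0,0,0,0,-0.75,-1],[0,0,0,0,0,-0.9,-1],[0,0,0,0,0,-1,-1],[0,0,0,0,0,-1,-1]]}}

```text
time_s: 13.02
position: [0.51, -0.1363, 0.1451]
tcp_rot: [[-0.986, 0.166, -0.002], [0.166, 0.986, 0.0], [0.002, 0.0, -1.0]]
force: [0.5, -0.0, 0.4]
opening: 1.001
grasp_force: 0.0
```

```bash
python3 - <<'E'
from h import *
[cap('scene') for i in range(4)]
s=read_state();print(s['position'],s['qvel'].round(1),np.round(s['joint_positions']),s['time_s'])
# cell axis line: through (.5292,-.1400) yaw -9.6 ; centre 2 mm ahead of old tcp
c=np.array([.5098,-.1366])+.002*np.array([.986,-.167])
print(mv((*c,.055),down(170.4)))
E
```

```text
[ 0.5099741  -0.13625441  0.14511177] [ 0.   0.1 -0.1 -0.1  0.1 -0.4] [ -27.   31.  101.   -0.   47. -107.] 13.2167
[-0.007, -0.001, 0.3, 0.0, -0.003, -0.003]
```

{"api": "step_arm", "payload": {"steps": [[-0.007,-0.001,0.08,0,-0.003,0,-1],[-0.007,-0.001,0.17,0,-0.003,0,-1],[-0.007,-0.001,0.25,0,-0.003,0,-1],[-0.007,-0.001,0.298,0,-0.003,0,-1],[-0.007,-0.001,0.298,0,-0.003,0,-1],[-0.007,-0.001,0.298,0,-0.003,0,1],[-0.007,-0.001,0.298,0,-0.003,0,1],[-0.007,-0.001,0.298,0,-0.003,0,1]]}}

```text
time_s: 13.88
position: [0.5127, -0.1373, 0.0569]
tcp_rot: [[-0.986, 0.168, 0.002], [0.168, 0.986, -0.001], [-0.003, -0.001, -1.0]]
force: [0.5, -0.1, 0.7]
opening: 0.854
grasp_force: 0.0
```

{"api": "step_arm", "payload": {"steps": [[0,0,0,0,0,0,1],[0,0,0,0,0,0,1],[0,0,0,0,0,0,1],[0,0,0,0,0,0,1],[0,0,0,0,0,0,1],[0,0,0,0,0,0,1],[0,0,0,0,0,0,1],[0,0,0,0,0,0,1]]}}

```text
time_s: 14.55
position: [0.5119, -0.137, 0.0558]
tcp_rot: [[-0.986, 0.167, 0.0], [0.167, 0.986, -0.0], [-0.0, -0.0, -1.0]]
force: [0.1, -0.6, 1.5]
opening: 0.383
grasp_force: 30.0
```

{"api": "step_arm", "payload": {"steps": [[0,0,0,0,0,0,1],[0,0,0,0,0,0,1],[0,0,0,0,0,0,1],[0,0,0,0,0,0,1]]}}

```text
time_s: 14.88
position: [0.5119, -0.137, 0.0558]
tcp_rot: [[-0.986, 0.167, 0.0], [0.167, 0.986, -0.0], [-0.0, 0.0, -1.0]]
force: [-0.9, -0.5, 1.9]
opening: 0.382
grasp_force: 30.0
```

```bash
cat >> h.py <<'E'
GX=0.
def down(yaw,tilt=0):  # cell axis at yaw, band end raised by tilt; tool x points to the flat end
    return Ro.from_euler('z',yaw,degrees=True).as_matrix()@Ro.from_euler('y',-tilt,degrees=True).as_matrix()@np.diag([-1,1,-1.])
def inv(s=None):
    s=s or read_state();R=np.array(s['tcp_rot']);th=np.degrees(np.arcsin(-R[2,0]));P,_=pose(0,0,th)
    d=np.array(s['position'])-P;y=np.radians(YAW)
    return np.round([1000*(d[0]*np.cos(y)+d[1]*np.sin(y)),1000*d[2],th,1000*(-d[0]*np.sin(y)+d[1]*np.cos(y)),np.degrees(np.arctan2(-R[1,0],-R[0,0]))],2)
E
python3 - <<'E'
from h import *
w=cap('wrist');s=read_state();p=np.array(s['position']);R=np.array(s['tcp_rot']).T;print(p,s['opening'],s['grasp_force'])
m=cv2.inRange(cv2.cvtColor(w['image'],cv2.COLOR_RGB2HSV),(40,90,30),(80,255,255))
u=[v for v in range(60,250) if m[v,256]];print(u[0],(R@(onz(w,256,u[0]-.5,.067)-p)).round(4),w['image'][u[0]-8:u[0]+3,256].tolist())
E
```

```text
[ 0.5118796  -0.1370106   0.05576617] 0.38279276499383236 29.997564554214478
157 [ 0.0573 -0.0001 -0.0113] [[130, 127, 119], [116, 111, 103], [114, 109, 102], [114, 109, 102], [113, 109, 101], [118, 117, 108], [137, 141, 128], [124, 149, 119], [104, 165, 106], [99, 180, 107], [101, 184, 109]]
```

{"api": "step_arm", "payload": {"steps": [[0,0,-0.05,0,0,0,1],[0,0,-0.15,0,0,0,1],[0,0,-0.27,0,0,0,1],[0,0.05,-0.38,0,0,0,1],[0,0.15,-0.46,0,0,0.04,1],[0,0.27,-0.5,0,0,0.1,1],[0,0.4,-0.5,0,0,0.15,1],[0,0.5,-0.5,0,0,0.2,1]]}}

```text
time_s: 15.6
position: [0.5369, 0.0134, 0.2065]
tcp_rot: [[-0.947, 0.322, 0.001], [0.322, 0.947, 0.001], [-0.001, 0.002, -1.0]]
force: [0.3, -0.4, -3.9]
opening: 0.387
grasp_force: 30.0
```

```bash
sed -i 's/^GX=0\.$/GX=.001/' h.py; python3 -c "
from h import *
s=read_state();print(s['position'],s['force'],s['opening']);P,R=pose(-40,150,30)
print(P,mv(P+[-.02,0,.03],down(YAW)))"
```

```text
[0.53690324 0.01342419 0.20646035] [ 0.26197221 -0.35129666 -3.87129859] 0.38726350987206876
[0.5686139  0.20640682 0.16997372] [0.17, 0.622, 0.022, 0.002, 0.001, 0.045]
```

{"api": "step_arm", "payload": {"steps": [[0.03,0.1,0,0,0,0.02,1],[0.06,0.22,0,0,0,0.045,1],[0.09,0.34,0.01,0,0,0.045,1],[0.12,0.45,0.02,0,0,0.045,1],[0.15,0.55,0.022,0,0,0.045,1],[0.17,0.622,0.022,0,0,0.045,1],[0.17,0.622,0.022,0,0,0.045,1],[0.17,0.622,0.022,0,0,0.045,1]]}}

```text
time_s: 16.27
position: [0.5471, 0.2053, 0.198]
tcp_rot: [[-0.937, 0.35, -0.002], [0.35, 0.937, -0.001], [0.002, -0.001, -1.0]]
force: [0.4, -0.3, -3.3]
opening: 0.378
grasp_force: 30.0
```

```bash
python3 -c "
from h import *
[cap('scene') for i in range(4)]
s=read_state();print(inv(),np.round(s['joint_positions']));P,R=pose(-44,130,30);print(P,mv(P,R))"
```

```text
[-6.044e+01  2.098e+02 -4.000e-02 -1.065e+01 -2.074e+01] [  9.  31.  91.  -0.  59. -60.]
[0.5648746  0.20782725 0.14997372] [-0.047, 0.036, 0.163, -0.001, -0.668, 0.001]
```

{"api": "step_arm", "payload": {"steps": [[-0.01,0.01,0,0,-0.12,0,1],[-0.02,0.02,0.01,0,-0.26,0,1],[-0.03,0.036,0.03,0,-0.4,0,1],[-0.047,0.036,0.06,0,-0.54,0,1],[-0.047,0.036,0.1,0,-0.64,0,1],[-0.047,0.036,0.15,0,-0.668,0,1],[-0.047,0.036,0.163,0,-0.668,0,1],[-0.047,0.036,0.163,0,-0.668,0,1]]}}

```text
time_s: 17.13
position: [0.5632, 0.2077, 0.1478]
tcp_rot: [[-0.812, 0.354, 0.464], [0.305, 0.935, -0.179], [-0.497, -0.004, -0.868]]
force: [0.2, -0.5, -2.3]
opening: 0.383
grasp_force: 30.0
```

```bash
python3 - <<'E'
from h import *
[cap('scene') for i in range(4)]
w=cap('wrist','w6');s=read_state();print(inv(),np.round(s['joint_positions']),sf());P,R=pose(-46,90,30);print(mv(P,R));P,R=pose(-46,76.5,30);print(mv(P,R))
E
```

```text
[-42.81 131.25  30.17   1.47 -20.8 ] [ 18.  33. 106. -50.  24.  -8.] [-0.1   0.62 -1.79]
[0.078, -0.005, 0.114, 0.003, 0.004, -0.0]
[0.101, -0.005, 0.153, 0.003, 0.004, -0.0]
```

View pics/w6.png

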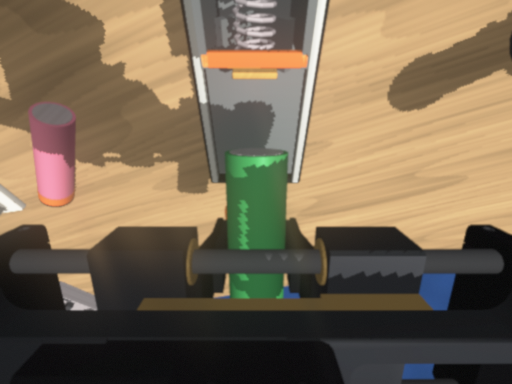

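Tilt reached. The wrist view shows the bridge at (254,60), the brass plate at (255,75) under it and the cell's flat end at (257,153). I measure the bridge position from here.

```bash
python3 - <<'E'
from h import *
w=cap('wrist');s=read_state();hsv=cv2.cvtColor(w['image'],cv2.COLOR_RGB2HSV)
o=cv2.inRange(hsv[:120],(5,150,120),(20,255,255));n,l,st,ce=cv2.connectedComponentsWithStats(o)
y=np.radians(YAW);T=lambda p:(np.round(1000*np.array([(p[0]-O[0])*np.cos(y)+(p[1]-O[1])*np.sin(y),-(p[0]-O[0])*np.sin(y)+(p[1]-O[1])*np.cos(y)]),1))
for i in range(1,n):
    if st[i,4]>100:
        print(st[i],ce[i]);x,yy,ww,h=st[i,:4]
        print('L,R',T(onz(w,x-.5,ce[i][1],.088)),T(onz(w,x+ww-.5,ce[i][1],.088)),'top/bot rows z90,z85',T(onz(w,ce[i][0],yy-.5,.09)),T(onz(w,ce[i][0],yy+h-.5,.085)))
c=[hsv[v,256].tolist() for v in range(140,160,2)];print(c)
p=np.array(s['position']);R=np.array(s['tcp_rot'])
# cell mid line in tool plane z=.006
g=w['image'][:,:,1].astype(int)-w['image'][:,:,0]
for v in(165,190,215):
    u=np.flatnonzero(g[v,205:310]>8)+205;o_,d=ray(w,(u[0]+u[-1])/2,v);o2=R.T@(o_-p);d2=R.T@d;print(v,u[0],u[-1],(o2+d2*(.006-o2[2])/d2[2]).round(4))
print(inv())
E
```

```text
[ 207   50   94   19 1644] [253.23783455  58.85583942]
L,R [-69.5 -24.4] [-69.6  24.4] top/bot rows z90,z85 [-74.7  -0.1] [-63.5  -0.2]
[[53, 12, 86], [53, 12, 86], [60, 9, 85], [53, 12, 87], [30, 11, 90], [18, 13, 95], [20, 16, 95], [35, 16, 98], [63, 87, 144], [66, 129, 204]]
165 225 287 [ 0.0493 -0.0002  0.006 ]
190 227 285 [ 0.035  -0.0002  0.006 ]
215 228 284 [ 0.0199 -0.0002  0.006 ]
[-42.94 131.22  30.17   1.49 -20.79]
```

{"api": "step_arm", "payload": {"steps": [[0.01,-0.005,0.01,0,0.003,0,1],[0.03,-0.005,0.04,0,0.003,0,1],[0.05,-0.005,0.07,0,0.003,0,1],[0.07,-0.005,0.1,0,0.003,0,1],[0.078,-0.005,0.114,0,0.003,0,1],[0.078,-0.005,0.114,0,0.003,0,1],[0.078,-0.005,0.114,0,0.003,0,1],[0.078,-0.005,0.114,0,0.003,0,1]]}}

```text
time_s: 18.1
position: [0.5622, 0.209, 0.1094]
tcp_rot: [[-0.81, 0.353, 0.468], [0.306, 0.936, -0.176], [-0.5, 0.001, -0.866]]
force: [0.2, 1.0, -2.5]
opening: 0.385
grasp_force: 30.0
```

```bash
python3 - <<'E'
from h import *
[cap('scene') for i in range(5)]
s=read_state();print(inv(),sf(),s['qvel'].round(1),s['time_s']);P,R=pose(-46,76.5,30);print(mv(P,R))
E
```

```text
[-4.707e+01  8.948e+01  2.998e+01  8.000e-02 -2.069e+01] [-0.09 -0.69 -1.58] [-0.1  0.2  0.1 -0.1 -0.   0.1] 18.35
[0.019, -0.0, 0.039, 0.002, -0.001, 0.002]
```

{"api": "step_arm", "payload": {"steps": [[0.006,0,0.013,0,0,0.002,1],[0.012,0,0.026,0,0,0.002,1],[0.019,0,0.039,0,0,0.002,1],[0.019,0,0.039,0,0,0.002,1],[0.019,0,0.039,0,0,0.002,1],[0.019,0,0.039,0,0,0.002,1]]}}

```text
time_s: 18.85
position: [0.5626, 0.2086, 0.0957]
tcp_rot: [[-0.81, 0.354, 0.467], [0.307, 0.935, -0.176], [-0.499, 0.001, -0.867]]
force: [0.2, -0.6, -2.8]
opening: 0.38
grasp_force: 30.0
```

```bash
python3 - <<'E'
from h import *
[cap('scene') for i in range(3)]
s=read_state();print(inv(),sf(),s['moment'].round(2),s['time_s'])
for x in(-54,-60,-66,-72,-74):print(x,mv(*pose(x,76.5,30)))
E
```

```text
[-4.628e+01  7.617e+01  2.995e+01  4.000e-02 -2.077e+01] [ 0.14  0.5  -3.53] [0.24 0.38 0.02] 19.0
-54 [0.022, -0.0, -0.014, 0.002, -0.001, 0.001]
-60 [0.039, -0.0, -0.024, 0.002, -0.001, 0.001]
-66 [0.056, -0.0, -0.034, 0.002, -0.001, 0.001]
-72 [0.074, -0.0, -0.044, 0.002, -0.001, 0.001]
-74 [0.079, -0.0, -0.047, 0.002, -0.001, 0.001]
```

Clear so far. Now feel for the plate.

{"api": "step_arm", "payload": {"steps": [[0.008,0,-0.005,0,0,0,1],[0.015,0,-0.009,0,0,0,1],[0.022,0,-0.014,0,0,0,1],[0.026,0,-0.016,0,0,0,1],[0.03,0,-0.019,0,0,0,1],[0.034,0,-0.021,0,0,0,1],[0.038,0,-0.023,0,0,0,1],[0.038,0,-0.023,0,0,0,1]]}}

```text
time_s: 19.67
position: [0.5507, 0.2132, 0.0966]
tcp_rot: [[-0.81, 0.354, 0.468], [0.307, 0.935, -0.176], [-0.5, 0.001, -0.866]]
force: [1.8, -2.0, -3.1]
opening: 0.385
grasp_force: 30.0
```

```bash
python3 - <<'E'
from h import *
for i in range(5):
    cap('scene');s=read_state();print(inv(),sf(),s['moment'].round(2),s['time_s'])
E
```

```text
[-5.910e+01  7.657e+01  2.999e+01  3.000e-02 -2.078e+01] [ 1.71 -1.02 -1.56] [ 0.03 -0.03 -0.01] 19.7167
[-5.910e+01  7.655e+01  2.999e+01  2.000e-02 -2.078e+01] [ 3.08 -0.59 -1.55] [-0.01 -0.01 -0.02] 19.7667
[-5.916e+01  7.653e+01  2.998e+01  2.000e-02 -2.079e+01] [ 2.99 -1.1  -2.65] [ 0.05  0.04 -0.01] 19.8167
[-5.923e+01  7.647e+01  2.997e+01 -1.000e-02 -2.079e+01] [ 2.3   0.4  -2.29] [ 0.02 -0.11 -0.04] 19.8667
[-59.26  76.49  29.97  -0.   -20.79] [ 2.4  -0.86 -2.17] [ 0.05 -0.04 -0.02] 19.9167
```

Contact at about −58.8 (2.5 N, the spring's starting force). I press on by another 9 mm and check the force against the spring law.

{"api": "step_arm", "payload": {"steps": [[0.005,0,-0.003,0,0,0,1],[0.01,0,-0.006,0,0,0,1],[0.015,0,-0.009,0,0,0,1],[0.02,0,-0.012,0,0,0,1],[0.026,0,-0.015,0,0,0,1],[0.026,0,-0.015,0,0,0,1]]}}

```text
time_s: 20.42
position: [0.5426, 0.2164, 0.0968]
tcp_rot: [[-0.809, 0.354, 0.468], [0.307, 0.935, -0.177], [-0.501, 0.001, -0.866]]
force: [5.6, -3.8, -2.4]
opening: 0.383
grasp_force: 30.0
```

```bash
cat >> h.py <<'E'
def avg(n=8):
    a=[];b=[];m=[]
    for i in range(n): cap('scene');a.append(inv());b.append(sf());m.append(read_state()['moment'])
    return np.mean(a,0).round(2),np.mean(b,0).round(2),np.mean(m,0).round(2),read_state()['time_s']
E
python3 - <<'E'
from h import *
print(avg())
E
```

```text
(array([-67.56,  76.84,  30.05,   0.11, -20.78]), array([ 6.36, -1.17, -2.53]), array([-0.27, -0.52, -0.05]), 20.8167)
```

{"api": "step_arm", "payload": {"steps": [[0.005,0,-0.003,0,0,0,1],[0.01,0,-0.006,0,0,0,1],[0.015,0,-0.009,0,0,0,1],[0.02,0,-0.011,0,0,0,1],[0.026,0,-0.014,0,0,0,1],[0.026,0,-0.014,0,0,0,1]]}}

```text
time_s: 21.32
position: [0.5357, 0.2192, 0.0972]
tcp_rot: [[-0.808, 0.354, 0.47], [0.307, 0.935, -0.178], [-0.503, 0.001, -0.864]]
force: [8.4, -5.3, -1.0]
opening: 0.378
grasp_force: 30.0
```

```bash
python3 - <<'E'
from h import *
print(avg())
w=cap('wrist','w7')
for th in(27,24,21,18,15,12,9,6,3,0):print(th,mv(*pose(-76.5,76.5+1.5*(30-th)/30,th)))
E
```

```text
(array([-75.02,  77.09,  30.19,   0.19, -20.8 ]), array([ 9.54, -1.72, -2.03]), array([-0.53, -0.97, -0.05]), 21.7167)
27 [0.008, -0.001, 0.01, 0.001, 0.071, -0.0]
24 [0.01, -0.001, 0.019, 0.001, 0.137, -0.0]
21 [0.013, -0.001, 0.029, 0.001, 0.204, -0.0]
18 [0.017, -0.001, 0.038, 0.001, 0.271, 0.0]
15 [0.021, -0.001, 0.047, 0.001, 0.337, 0.0]
12 [0.025, -0.001, 0.056, 0.001, 0.404, 0.0]
9 [0.03, -0.001, 0.065, 0.001, 0.471, 0.0]
6 [0.036, -0.001, 0.073, 0.001, 0.537, 0.0]
3 [0.042, -0.001, 0.081, 0.001, 0.604, 0.0]
0 [0.048, -0.001, 0.089, 0.001, 0.671, 0.0]
```

View pics/w7.png

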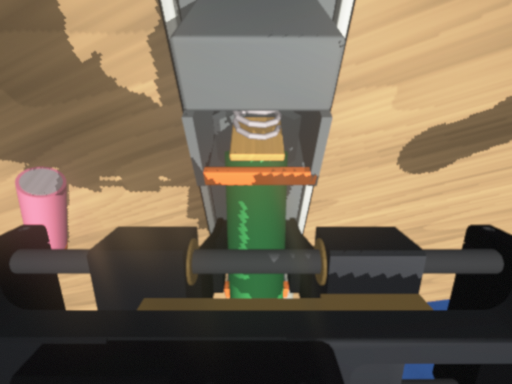

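The view shows the flat end under the bridge (260,176) and against the brass plate (256,150). The force of 9.5 N means about 16 mm of travel. Now roll down in stages about the plate contact, at 17–18 mm of travel.

{"api": "step_arm", "payload": {"steps": [[0.005,0,-0.001,0,0.01,0,1],[0.0065,0,0.004,0,0.03,0,1],[0.008,-0.001,0.01,0,0.071,0,1],[0.009,-0.001,0.014,0,0.104,0,1],[0.01,-0.001,0.019,0,0.137,0,1],[0.0115,-0.001,0.024,0,0.17,0,1],[0.013,-0.001,0.029,0,0.204,0,1],[0.013,-0.001,0.029,0,0.204,0,1]]}}

```text
time_s: 22.43
position: [0.538, 0.2185, 0.0878]
tcp_rot: [[-0.873, 0.354, 0.336], [0.331, 0.935, -0.124], [-0.358, 0.003, -0.934]]
force: [8.2, -6.4, -2.7]
opening: 0.381
grasp_force: 30.0
```

```bash
python3 - <<'E'
from h import *
print(avg(6),read_state()['opening'])
for th in(19.5,18,15,12,9,6,3,0):print(th,mv(*pose(-76.5,76.5+1.5*(30-th)/30,th)))
E
```

```text
(array([-75.93,  76.8 ,  21.03,   0.46, -20.74]), array([10.07, -2.83, -2.42]), array([-0.77, -1.1 ,  0.  ]), 22.7333) 0.3819900667011326
19.5 [0.002, -0.002, 0.004, 0.005, 0.034, 0.002]
18 [0.003, -0.002, 0.009, 0.005, 0.067, 0.002]
15 [0.006, -0.002, 0.018, 0.005, 0.134, 0.002]
12 [0.009, -0.002, 0.028, 0.004, 0.201, 0.002]
9 [0.012, -0.002, 0.037, 0.004, 0.267, 0.002]
6 [0.016, -0.002, 0.046, 0.004, 0.334, 0.002]
3 [0.021, -0.002, 0.055, 0.004, 0.401, 0.002]
0 [0.026, -0.002, 0.064, 0.004, 0.467, 0.003]
```

{"api": "step_arm", "payload": {"steps": [[0.002,-0.003,0.004,0.002,0.034,0.001,1],[0.003,-0.003,0.009,0.004,0.067,0.002,1],[0.0045,-0.003,0.0135,0.004,0.1,0.002,1],[0.006,-0.003,0.018,0.004,0.134,0.002,1],[0.0075,-0.003,0.023,0.004,0.167,0.002,1],[0.009,-0.003,0.028,0.004,0.2,0.002,1],[0.0105,-0.003,0.0325,0.004,0.234,0.002,1],[0.0105,-0.003,0.0325,0.004,0.234,0.002,1]]}}

```text
time_s: 23.4
position: [0.5395, 0.2177, 0.0773]
tcp_rot: [[-0.918, 0.355, 0.174], [0.35, 0.935, -0.063], [-0.185, 0.003, -0.983]]
force: [8.2, -5.4, -4.1]
opening: 0.381
grasp_force: 30.0
```

```bash
python3 - <<'E'
from h import *
print(avg(6),read_state()['opening'])
for th in(9,6,3,0,-2):print(th,mv(*pose(-76.3,76.5+1.5*(30-th)/30,th)))
a=cap('side');cv2.imwrite('pics/s8.png',cv2.resize(a['image'][195:260,180:270],None,fx=6,fy=6,interpolation=cv2.INTER_CUBIC)[:,:,::-1]);cap('wrist','w8')
E
```

```text
(array([-75.26,  77.16,  10.71,   0.2 , -20.81]), array([ 9.8 , -1.67, -3.86]), array([-0.67, -1.31,  0.04]), 23.7) 0.3822471409137969
9 [0.004, -0.001, 0.004, 0.003, 0.038, 0.0]
6 [0.006, -0.001, 0.014, 0.003, 0.105, 0.0]
3 [0.009, -0.001, 0.023, 0.003, 0.171, 0.0]
0 [0.013, -0.001, 0.033, 0.003, 0.238, 0.001]
-2 [0.015, -0.001, 0.039, 0.003, 0.283, 0.001]
```

View pics/s8.png

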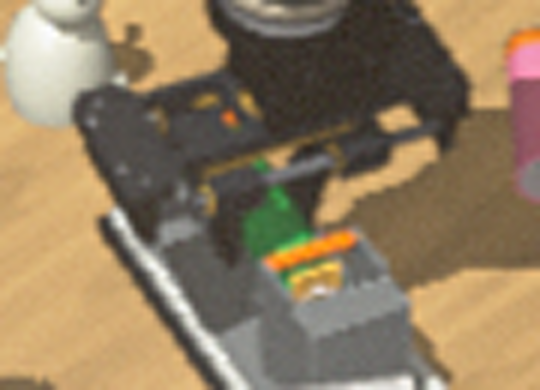

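The side crop shows the cell going in under the bridge at (310,250), with the gripper clear of the rabbit. The lower band edge is past the lip. Continue to level.

{"api": "step_arm", "payload": {"steps": [[0.004,-0.001,0.004,0.001,0.038,0,1],[0.005,-0.001,0.009,0.002,0.072,0,1],[0.006,-0.001,0.014,0.003,0.105,0,1],[0.0075,-0.001,0.0185,0.003,0.138,0,1],[0.009,-0.001,0.023,0.003,0.171,0,1],[0.011,-0.001,0.028,0.003,0.205,0,1],[0.013,-0.001,0.033,0.003,0.238,0,1],[0.013,-0.001,0.033,0.003,0.238,0,1]]}}

```text
time_s: 24.47
position: [0.5387, 0.2178, 0.0667]
tcp_rot: [[-0.934, 0.356, 0.004], [0.356, 0.934, -0.0], [-0.003, 0.001, -1.0]]
force: [9.4, -6.1, -1.6]
opening: 0.383
grasp_force: 30.0
```

```bash
python3 - <<'E'
from h import *
print(avg(6),read_state()['opening'])
print(mv(*pose(-76,77,0)))
w=cap('wrist','w9');a=cap('scene');b=cap('side')
A=cv2.resize(w['image'],(560,420));B=cv2.resize(a['image'][175:235,285:355],(240,206),interpolation=cv2.INTER_CUBIC);C=cv2.resize(b['image'][195:260,180:270],(240,174),interpolation=cv2.INTER_CUBIC)
im=np.zeros((420,800,3),np.uint8);im[:,:560]=A;im[:206,560:]=B;im[206:380,560:]=C;cv2.imwrite('pics/m9.png',im[:,:,::-1])
E
```

```text
(array([-7.498e+01,  7.759e+01,  2.300e-01, -1.000e-02, -2.084e+01]), array([10.03, -1.3 , -2.51]), array([-0.72, -1.6 ,  0.  ]), 24.7667) 0.3825827068380048
[0.003, -0.0, 0.003, 0.001, 0.005, -0.001]
```

View pics/m9.png

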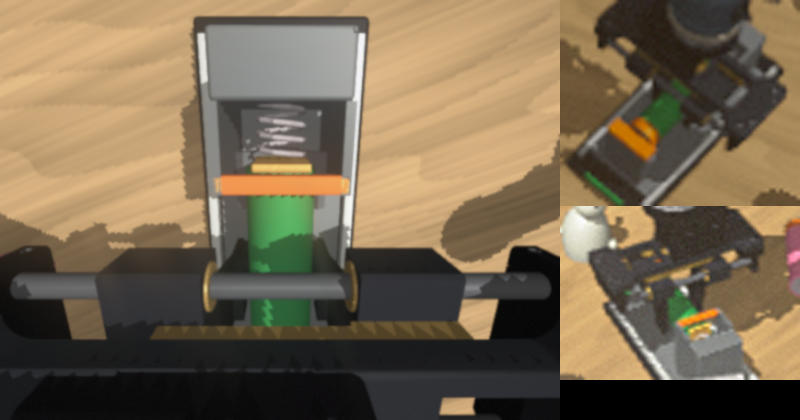

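The cell is level: its flat end is under the bridge at (282,185) with the plate pushed back, and the forces show only its weight. Now ease it forward under the lip to the end wall.

{"api": "step_arm", "payload": {"steps": [[-0.005,0,0.001,0,0.005,0,1],[-0.01,0,0.002,0,0.005,0,1],[-0.015,0,0.002,0,0.005,0,1],[-0.02,0,0.002,0,0.005,0,1],[-0.025,0,0.002,0,0.005,0,1],[-0.03,0,0.002,0,0.005,0,1],[-0.035,0,0.002,0,0.005,0,1],[-0.035,0,0.002,0,0.005,0,1]]}}

```text
time_s: 25.58
position: [0.5461, 0.215, 0.0663]
tcp_rot: [[-0.935, 0.356, -0.003], [0.356, 0.935, 0.001], [0.003, 0.0, -1.0]]
force: [6.4, -1.2, 1.1]
opening: 0.381
grasp_force: 30.0
```

```bash
python3 - <<'E'
from h import *
print(avg(6),read_state()['opening'])
print(mv(*pose(-62.7,77.2,0)))
E
```

```text
(array([-66.45,  77.52,  -0.18,   0.  , -20.83]), array([ 6.25, -0.15,  0.26]), array([-0.27, -1.09,  0.05]), 25.8833) 0.37765810314356413
[-0.013, 0.0, 0.0, 0.0, -0.004, -0.001]
```

{"api": "step_arm", "payload": {"steps": [[-0.004,0,0,0,0,0,1],[-0.008,0,0,0,0,0,1],[-0.011,0,0,0,0,0,1],[-0.014,0,0,0,0,0,1],[-0.014,0,0,0,0,0,1],[-0.014,0,0,0,0,0,1]]}}

```text
time_s: 26.38
position: [0.5476, 0.2143, 0.0661]
tcp_rot: [[-0.934, 0.357, -0.009], [0.357, 0.934, 0.002], [0.009, -0.001, -1.0]]
force: [4.1, 3.1, 5.3]
opening: 0.381
grasp_force: 30.0
```

```bash
python3 - <<'E'
from h import *
print(avg(6),read_state()['opening'])
E
```

```text
(array([-6.471e+01,  7.761e+01, -5.100e-01, -5.000e-02, -2.089e+01]), array([2.92, 4.22, 5.59]), array([ 0.56, -0.91,  0.07]), 26.6833) 0.380859803185032
```

{"api": "step_arm", "payload": {"steps": [[-0.001,0.001,-0.001,0,-0.005,0,1],[-0.002,0.0015,-0.002,0,-0.01,0,1],[-0.003,0.0015,-0.002,0,-0.01,0,1],[-0.003,0.0015,-0.002,0,-0.01,0,1],[-0.003,0.0015,-0.002,0,-0.01,0,1]]}}

```text
time_s: 27.1
position: [0.5478, 0.2142, 0.0661]
tcp_rot: [[-0.934, 0.357, -0.003], [0.357, 0.934, -0.001], [0.003, -0.002, -1.0]]
force: [4.1, 3.5, 3.8]
opening: 0.381
grasp_force: 30.0
```

```bash
python3 - <<'E'
from h import *
print(avg(6),read_state()['opening'])
w=cap('wrist','w10');a=cap('scene');b=cap('side')
A=cv2.resize(w['image'],(400,300));B=cv2.resize(a['image'][175:235,285:355],(400,343),interpolation=cv2.INTER_CUBIC);C=cv2.resize(b['image'][195:260,180:270],(400,289),interpolation=cv2.INTER_CUBIC)
im=np.zeros((600,800,3),np.uint8);im[:300,:400]=A;im[:343,400:]=B;im[300:589,:400]=C;cv2.imwrite('pics/m10.png',im[:,:,::-1])
E
```

```text
(array([-64.64,  77.3 ,  -0.17,  -0.08, -20.89]), array([2.58, 4.49, 3.81]), array([ 0.61, -0.8 ,  0.12]), 27.4) 0.38066768208401724
```

View pics/m10.png

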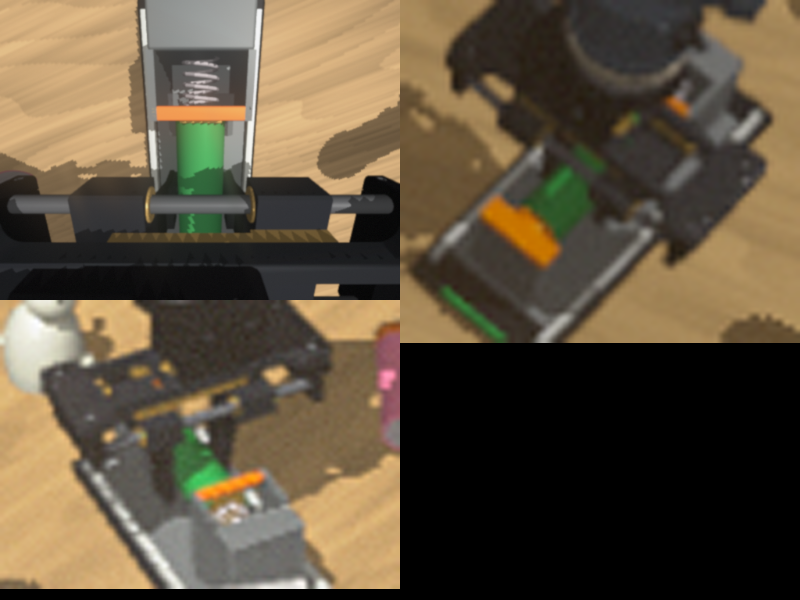

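The lip covers the band end, and the residual forces look like rubbing on one V flank. Lift and shift slightly, then advance again.

{"api": "step_arm", "payload": {"steps": [[0,0.002,-0.003,0,0,0,1],[0,0.003,-0.004,0,0,0,1],[0,0.003,-0.004,0,0,0,1],[-0.003,0.003,-0.004,0,0,0,1],[-0.005,0.003,-0.004,0,0,0,1],[-0.005,0.003,-0.004,0,0,0,1],[-0.005,0.003,-0.004,0,0,0,1]]}}

```text
time_s: 28.13
position: [0.5488, 0.2137, 0.0664]
tcp_rot: [[-0.934, 0.357, -0.006], [0.357, 0.934, -0.002], [0.005, -0.004, -1.0]]
force: [5.3, 1.9, -3.2]
opening: 0.382
grasp_force: 30.0
```

```bash
python3 - <<'E'
from h import *
print(avg(6),read_state()['opening'])
E
```

```text
(array([-63.46,  77.69,  -0.27,  -0.25, -20.9 ]), array([ 4.38,  2.98, -3.64]), array([ 0.33, -1.01, -0.02]), 28.4333) 0.3839777847791915
```

{"api": "step_arm", "payload": {"steps": [[-0.003,0.001,0,0,0,0,1],[-0.005,0.002,0,0,0,0,1],[-0.007,0.002,0,0,0,0,1],[-0.007,0.002,0,0,0,0,1],[-0.007,0.002,0,0,0,0,1]]}}

```text
time_s: 28.85
position: [0.5506, 0.2131, 0.0665]
tcp_rot: [[-0.934, 0.356, -0.007], [0.356, 0.934, -0.003], [0.005, -0.005, -1.0]]
force: [3.8, -0.8, -4.0]
opening: 0.382
grasp_force: 30.0
```

```bash
python3 - <<'E'
from h import *
print(avg(6),read_state()['opening'])
E
```

```text
(array([-61.5 ,  77.89,  -0.3 ,  -0.13, -20.87]), array([ 3.59, -0.32, -4.36]), array([-0.15, -0.83,  0.01]), 29.15) 0.3823101500949288
```

Spring force is 3.6 N, about 4 mm of travel, so the cell is home. Lower 1 mm and release.

{"api": "step_arm", "payload": {"steps": [[0,0,0.001,0,0,0,1],[0,0,0.003,0,0,0,1],[0,0,0.003,0,0,0,1],[0,0,0.003,0,0,0,0.1],[0,0,0.003,0,0,0,-0.2],[0,0,0.003,0,0,0,-0.3],[0,0,0.003,0,0,0,-0.3],[0,0,0.003,0,0,0,-0.3]]}}

```text
time_s: 29.82
position: [0.5503, 0.2137, 0.0659]
tcp_rot: [[-0.934, 0.356, -0.007], [0.356, 0.934, -0.002], [0.006, -0.004, -1.0]]
force: [1.3, -0.1, -0.2]
opening: 0.622
grasp_force: 0.0
```

```bash
python3 - <<'E'
from h import *
print(avg(4),read_state()['opening'])
w=cap('wrist');hsv=cv2.cvtColor(w['image'],cv2.COLOR_RGB2HSV)
print([hsv[v,254].tolist() for v in range(120,175,3)])
E
```

```text
(array([-61.62,  77.23,  -0.29,   0.32, -20.88]), array([ 0.  , -0.04, -0.5 ]), array([ 0.06, -0.17, -0.01]), 30.0167) 0.6471988993557239
[[6, 26, 148], [6, 20, 177], [5, 25, 193], [13, 167, 237], [15, 161, 241], [14, 165, 241], [14, 165, 241], [14, 167, 241], [13, 168, 240], [14, 156, 144], [19, 138, 216], [21, 131, 239], [19, 138, 207], [58, 110, 162], [60, 112, 177], [61, 115, 177], [61, 117, 176], [62, 117, 176], [62, 120, 176]]
```

{"api": "step_arm", "payload": {"steps": [[0,0,-0.02,0,0,0,-0.3],[0,0,-0.06,0,0,0,-0.3],[0,0,-0.12,0,0,0,-0.3],[0,0,-0.2,0,0,0,-0.3],[0,0,-0.3,0,0,0,-0.3],[0,0,-0.4,0,0,0,-0.3],[0,0,-0.45,0,0,0,-0.3],[0,0,-0.45,0,0,0,-0.3]]}}

```text
time_s: 30.73
position: [0.5545, 0.2143, 0.2065]
tcp_rot: [[-0.934, 0.356, 0.004], [0.356, 0.934, -0.0], [-0.004, 0.001, -1.0]]
force: [-0.0, -0.4, 0.1]
opening: 0.65
grasp_force: 0.0
```

{"api": "step_arm", "payload": {"steps": [[0.1,0,0,0,0,0,-0.3],[0.2,0,0,0,0,0,-0.3],[0.3,0,-0.05,0,0,0,-0.3],[0.38,0,-0.1,0,0,0,-0.3],[0.4,0,-0.1,0,0,0,-0.3],[0.4,0,-0.1,0,0,0,-0.3]]}}

```text
time_s: 31.23
position: [0.4381, 0.2571, 0.2318]
tcp_rot: [[-0.935, 0.355, -0.006], [0.355, 0.935, -0.002], [0.005, -0.004, -1.0]]
force: [0.5, -0.3, -0.5]
opening: 0.647
grasp_force: 0.0
```

```bash
python3 - <<'E'
from h import *
w=cap('wrist');a=cap('scene');b=cap('side');print(read_state()['position'],read_state()['force'])
A=cv2.resize(w['image'],(400,300));B=cv2.resize(a['image'][175:235,285:355],(400,343),interpolation=cv2.INTER_CUBIC);C=cv2.resize(b['image'][195:260,180:270],(400,289),interpolation=cv2.INTER_CUBIC);D=cv2.resize(a['image'],(340,255))
im=np.zeros((600,800,3),np.uint8);im[:300,:400]=A;im[:343,400:]=B;im[300:589,:400]=C;im[344:599,400:740]=D;cv2.imwrite('pics/m11.png',im[:,:,::-1])
E
```

```text
[0.44086208 0.25626709 0.23098054] [ 0.50814295 -0.77077092 -0.02043043]
```

View pics/m11.png

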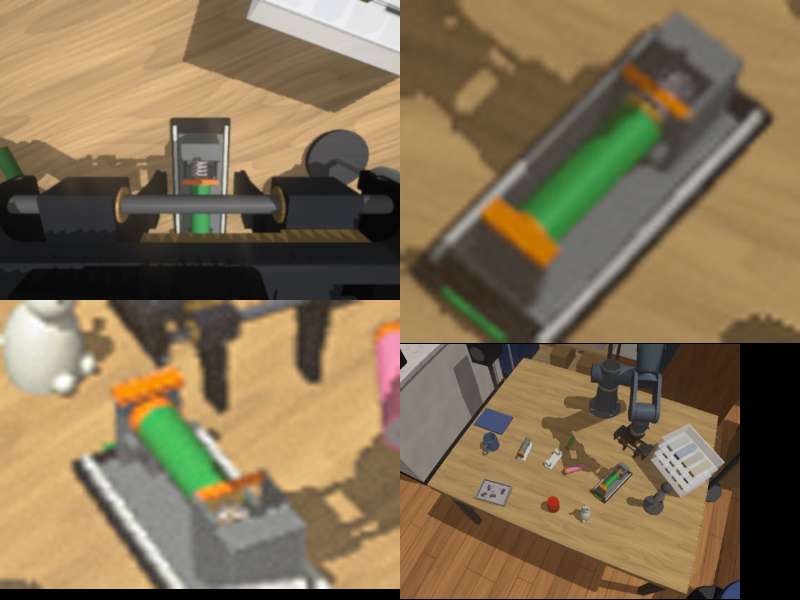

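The cell lies level in the bay, its band tucked under the lip and its flat end under the bridge against the brass plate. The hand is clear and nothing else has moved, so I hand in.

```bash
python3 -c "
from rig import *
print(hand_in())"
```

```text
the job is handed in; nothing more can be done
None
```

The green cell is loaded in the charger: level, its banded end under the lip, held by the spring and released. I handed the job in at about 31 s, after one trip back to the stand to regrasp with the hand turned half round because joint 6 had reached its limit.

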